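# Put the carving kit back in its tray

### The arm

A 7-joint arm with a two-finger parallel gripper is mounted at the origin on the work surface. World frame = base frame: x ahead of the robot, y to its left, z up, the work surface at z = 0. Lengths are in m, angles in degrees, forces in N, time in s.
With the tool pointing down it reaches from about 0.425 to 0.875 m from the base axis. Payload 4.7 kg.
Tool frame: the origin (TCP) lies midway between the tips of the shut fingers; the grasp point (between the pads) lies env.grip_point_offset behind it (env.grip_point_offset is the distance from the TCP to the grasp point, in m); z points along the fingers, y is the line along which they close (so a half turn about z gives the same grasp; the last joint's range is limited). The gripper opens to 87 mm and grips with 3 to 60 N. Pads are 19 mm wide; open, the fingers measure 117 mm over their backs; the gripper's body (75 mm by 190 mm) begins 51 mm behind the grasp point.
Start: joints at [0.808, 18.392, -4.016, 83.108, 1.295, 78.541, -3.26], TCP at [0.65, -0, 0.223] pointing down, gripper open.
Joint ranges: [-163.93, 163.93], [-17.29, 119.83], [-79.2, 71.16], [3.27, 140.29], [-89.18, 269.18], [5.43, 117.66], [-154.24, 154.24]. Speed limits (degrees/s): [147.25, 147.25, 180, 180, 180, 180, 180].

### API

Orientations are given as [roll, pitch, yaw] about the fixed x, y, z axes, in that order (R = Rz(yaw) Ry(pitch) Rx(roll)).
In Python, from cell import env gives the robot as it stands.
- The arm moves only by the shell command python3 -m creep 'ROWS' [FORCE]. ROWS is a JSON object of lists of equal length, an entry for each row: "translation": the shift along the tool's x, y, z in units of 0.08 m (1.0 is 0.08 m), a list of three; "turn": the turn, a rotation vector about the tool's x, y, z in units of 180 degrees (1.0 is 180 degrees), a list of three; "grip": the opening, from 0 (shut) to 1 (fully open). In form: {"translation": [[x, y, z], ...], "turn": [[ax, ay, az], ...], "grip": [grip, ...]}. A call has 1 to 5 rows; each row shifts and turns the commanded pose from where the row before left it, along the tool's axes as they then stand; what a row does not reach is not made up. A row lasts 1/8 s, in which the tool goes at most 62.5 mm and 10.7 degrees, less where a joint would pass 70% of its speed; a pose out of reach is approached as far as the arm can. A call with a number of a shift or a turn outside -1 to 1 is refused whole. A call with a gripper value outside its range is refused whole. The fingers move at their own pace and stop on an object; FORCE is the grip in N (left out, the last holds). Time passes only in rows, so rows that do not move let the fingers close. It gives the time, the measured TCP pose, the force, the opening and the grip force at its end, in the units of the state.
- env.get_obs(): the state, without advancing time (a new reading comes with each control period).
- env.read_camera(name): name is "scene" or "side" or "wrist"; returns a dict with "frame" (420x560x3 uint8, red, green, blue), "z_map" (420x560 float32, m along the optical axis (not along the pixel's ray), 0 where there is no reading), "K" (3x3 intrinsics, pixels), "D" ([k1, k2, p1, p2, k3] as OpenCV has them; the pictures are not rectified), "rvec" (rotation vector, rad) and "tvec" (3), from world to camera coordinates, as OpenCV has them. Camera axes: x right, y down, z forward; pixel columns grow to the right and rows downward; lengths in m; the calibration is good to about 2 mm. A picture is of the moment at which its call begins.
- env.sign_off(): hands the job in; it is judged then, once.
The state is a dict: "time_s": time; "qpos": joint angles; "joint_velocities": joint speeds; "effort": joint torques, N m; "tool_pos": TCP position; "tool_rot": TCP orientation; "force": force on the tool from outside, world axes, zero at the start; "wrist_torque": the same for the moment, N m; "grip_width": finger opening in m; "grasp_force": force on a finger pad.
Only numpy, scipy, OpenCV 4.12 (cv2) and the standard library are available. Lean on these libraries where they do the work, as an engineer would, in place of code of your own. Each camera call takes 0.05 s, during which the arm holds its last target. There are 200 camera calls.

### The job

Gather the three mushroom-handled gravers and the square-cornered sharpening stone into the wooden tool tray: each lies flat on the floor of the pocket made to its length (shortest graver in the shortest graver pocket and so on, the stone in the short wide pocket; either way round). Lay them in gently, do not drop them, and leave the straight-handled awl and the round-ended sanding block where they are.

Things in the scene. Friction and masses are not known exactly. Their poses are not given: they have to be found in the camera images.
- graver_short: shortest palm graver, 88 mm: dark octagonal mushroom handle (46 mm; knob 34 mm across flats from 6 to 20 mm off the butt, then a 22 mm neck), brass ferrule, 6 mm steel blade. Lies on knob and tip. Origin mid-length on its axis, 11.7 mm above what it lies on; x to the tip, level as it lies; z up. Knob middle 31.5 mm to -x, there axis 18, top 35 mm above the surface. 60 g
- graver_medium: middle-length palm graver, 115 mm: dark octagonal mushroom handle (46 mm; knob 34 mm across flats from 6 to 20 mm off the butt, then a 22 mm neck), brass ferrule, 6 mm steel blade. Lies on knob and tip. Origin mid-length on its axis, 11.3 mm above what it lies on; x to the tip, level as it lies; z up. Knob middle 45.0 mm to -x, there axis 18, top 35 mm above the surface. 60 g
- graver_long: longest palm graver, 142 mm: dark octagonal mushroom handle (46 mm; knob 34 mm across flats from 6 to 20 mm off the butt, then a 22 mm neck), brass ferrule, 6 mm steel blade. Lies on knob and tip. Origin mid-length on its axis, 11.0 mm above what it lies on; x to the tip, level as it lies; z up. Knob middle 58.5 mm to -x, there axis 18, top 35 mm above the surface. 60 g
- oilstone: sharpening stone: a plain grey square-cornered block 60 x 42 x 22 mm (x, y, z). Origin: centre of its underside. About 130 g.
- straight_awl: look-alike, does not belong in the tray: an awl 115 mm long with a plain straight octagonal dark wooden handle (58 mm long, 22 mm wide, no mushroom knob), brass ferrule and thin round steel point. Origin at mid-length on its axis, 11 mm above the table; x points to the tip.
- sanding_block: look-alike, does not belong in the tray: a grey sanding block of the stone's colour with round ends, 76 x 42 x 22 mm (x, y, z). Origin: centre of its underside.
- pocket_short: fixed wooden insert for the shortest graver, one of four side by side (72 mm apart, any order) in the tray: 196 x 70 x 14 mm with a central grey-lined pocket 106 long (x), 50 wide, 10 mm deep. Origin: centre of its underside, 5 mm above the table; pocket floor 4, rim 14 mm above it. Tray rim 16 mm above the table
- pocket_medium: fixed wooden insert for the middle graver, one of four side by side (72 mm apart, any order) in the tray: 196 x 70 x 14 mm with a central grey-lined pocket 133 long (x), 50 wide, 10 mm deep. Origin: centre of its underside, 5 mm above the table; pocket floor 4, rim 14 mm above it. Tray rim 16 mm above the table
- pocket_long: fixed wooden insert for the longest graver, one of four side by side (72 mm apart, any order) in the tray: 196 x 70 x 14 mm with a central grey-lined pocket 160 long (x), 50 wide, 10 mm deep. Origin: centre of its underside, 5 mm above the table; pocket floor 4, rim 14 mm above it. Tray rim 16 mm above the table
- pocket_stone: fixed wooden insert for the sharpening stone, one of four side by side (72 mm apart, any order) in the tray: 196 x 70 x 14 mm with a central grey-lined pocket 78 long (x), 58 wide, 10 mm deep. Origin: centre of its underside, 5 mm above the table; pocket floor 4, rim 14 mm above it. Tray rim 16 mm above the table
Things that resemble listed ones, but are neither listed nor needed, are in the scene too. What is shaped like the graver_long but purple is not meant.

How it is judged (in metres and radians):
At the end, for the whole second after the job is handed in: Each graver and the stone rests on the floor of its own pocket: centred within 14 mm along and 18 mm across, within 5 mm of its resting height, lengthwise within 0.4 rad either way round (stone flat within 0.1 rad); awl and sanding block within 25 mm of their starts (x of graver_short in the frame of pocket_short between -0.014 and 0.014 m and y of graver_short in the frame of pocket_short between -0.018 and 0.018 m and z of graver_short in the frame of pocket_short between 0.01069 and 0.02069 m and angle between the x axis of graver_short and the x axis of pocket_short, either way round below 0.4 rad and linear speed of each of graver_short, graver_medium, graver_long, oilstone below 0.02 m/s and angular speed of each of graver_short, graver_medium, graver_long, oilstone below 0.2 rad/s and x of graver_medium in the frame of pocket_medium between -0.014 and 0.014 m and y of graver_medium in the frame of pocket_medium between -0.018 and 0.018 m and z of graver_medium in the frame of pocket_medium between 0.01029 and 0.02029 m and angle between the x axis of graver_medium and the x axis of pocket_medium, either way round below 0.4 rad and x of graver_long in the frame of pocket_long between -0.014 and 0.014 m and y of graver_long in the frame of pocket_long between -0.018 and 0.018 m and z of graver_long in the frame of pocket_long between 0.01004 and 0.02004 m and angle between the x axis of graver_long and the x axis of pocket_long, either way round below 0.4 rad and x of oilstone in the frame of pocket_stone between -0.014 and 0.014 m and y of oilstone in the frame of pocket_stone between -0.018 and 0.018 m and z of oilstone in the frame of pocket_stone between -0.001 and 0.009 m and angle between the x axis of oilstone and the x axis of pocket_stone, either way round below 0.4 rad and angle between oilstone's own z axis and vertical below 0.1 rad and distance of each of straight_awl, sanding_block from where it was at the start of the episode below 0.025 m); the robot touches nothing.
It fails at once if a graver or the stone is dropped or slammed into its pocket (faster than 0.7 m/s within the last 30 mm above its place) ((z of graver_short in the frame of pocket_short below 0.04569 m and horizontal distance between graver_short and pocket_short below 0.05 m and linear speed of graver_short above 0.7 m/s) or (z of graver_medium in the frame of pocket_medium below 0.04529 m and horizontal distance between graver_medium and pocket_medium below 0.05 m and linear speed of graver_medium above 0.7 m/s) or (z of graver_long in the frame of pocket_long below 0.04504 m and horizontal distance between graver_long and pocket_long below 0.05 m and linear speed of graver_long above 0.7 m/s) or (z of oilstone in the frame of pocket_stone below 0.034 m and horizontal distance between oilstone and pocket_stone below 0.05 m and linear speed of oilstone above 0.7 m/s)).
It fails at once if the straight-handled awl is moved from where it lies by more than 25 mm (distance of straight_awl from where it was at the start of the episode above 0.025 m).
It fails at once if the round-ended sanding block is moved from where it lies by more than 25 mm (distance of sanding_block from where it was at the start of the episode above 0.025 m).
It also fails if it takes over 106 s, if anything falls off the work surface, if the arm or the gripper's body presses on something with over 40 N, if the wrist force passes 120 N, or if a joint passes its speed limit or range.

## Working session

There is one attempt and no reset: what is moved stays moved. The work goes in short steps, Python scripts to look and compute and a shell command to move; the robot and the scene stay as the last step left them, time stands still between calls to the robot, and variables do not carry over. Pictures are saved under pics/ and viewed, at most 14 in all, crops included, and the job is handed in when it is done.

```bash
mkdir -p pics; ls
cat > h.py <<'E'
import numpy as np, cv2
from cell import env
def snap(n,f):
    c=env.read_camera(n); cv2.imwrite(f,c["frame"][:,:,::-1]); np.savez('%s.npz'%n,**c); return c
def load(n): return dict(np.load('%s.npz'%n))
def world(c):
    h,w=c["z_map"].shape; u,v=np.meshgrid(np.arange(w),np.arange(h))
    p=cv2.undistortPoints(np.stack([u,v],-1).reshape(-1,1,2).astype(float),c["K"],c["D"]).reshape(-1,2)
    z=c["z_map"].reshape(-1,1); X=np.hstack([p*z,z]); R=cv2.Rodrigues(c["rvec"])[0]
    return ((X-c["tvec"].reshape(1,3))@R).reshape(h,w,3)
E
python3 - <<'E'
from h import *
for n in("scene","side","wrist"): 
    c=snap(n,f"pics/{n}0.png"); R=cv2.Rodrigues(c["rvec"])[0]; print(n,-R.T@c["tvec"].ravel(),R[2])
print(env.get_obs(),env.grip_point_offset)
E
```

```text
pics
scene [ 0.93641035 -0.51547334  0.69995652] [-0.49567411  0.47738122 -0.72554418]
side [0.13072222 0.65817926 0.99035646] [ 0.28613462 -0.59282558 -0.75278471]
wrist [0.65005639 0.06956466 0.38307026] [-0.001824   -0.25629385 -0.96659719]
{'time_s': 0.15, 'qpos': array([ 0.80677889, 18.43020268, -4.01524621, 83.15838777,  1.29661467,
       78.54085916, -3.25944979]), 'joint_velocities': array([-0.07920195, -0.20118238, -0.00760889, -0.10310578,  0.04940292,
       -0.08929548,  0.01922033]), 'effort': array([ 2.16972071e-04, -4.91794288e+01, -4.04079035e-01, -3.12878716e+01,
       -6.39387709e-02,  4.04033612e-02,  9.90178205e-05]), 'tool_pos': array([ 6.49585750e-01, -4.82320079e-05,  2.21706556e-01]), 'tool_rot': array([-1.79915855e+02,  6.69711950e-03,  9.00032109e+01]), 'force': array([-0.53130603, -0.03758839, -0.84278746]), 'wrist_torque': array([-0.00806512, -0.05543934,  0.02167416]), 'grasp_force': 0.0, 'grip_width': 0.08705053434312146} 0.0187
```

View pics/scene0.png

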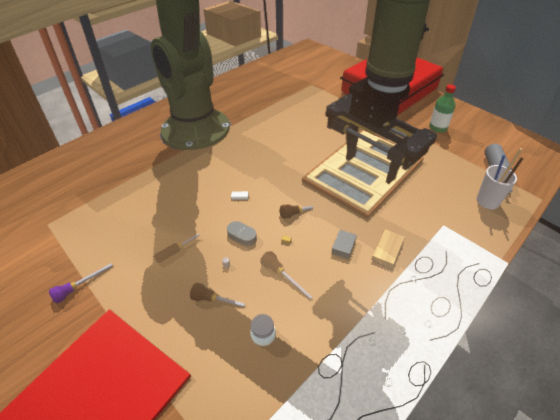

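View pics/side0.png

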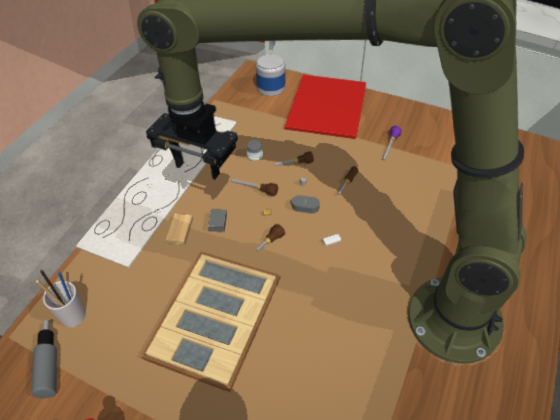

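The scene view shows three brown gravers with their knobs at (291,211), (270,262) and (203,293). The awl is at (172,250), the sanding block at (241,233) and the stone at (344,243). The side view shows the tray, with its pockets at (232,274), (220,300), (207,328) and (192,355). Next I'll build a top-down map from the depth data.

```bash
cat >> h.py <<'E'
def ortho(names,x0,x1,y0,y1,s,f,zmin=-.02,zmax=.06):
    # image: right = -y, up = +x ; s px per m
    H,W=int((x1-x0)*s),int((y1-y0)*s); im=np.zeros((H,W,3),np.uint8)
    for n in names:
        c=load(n); P=world(c); m=(P[...,2]>zmin)&(P[...,2]<zmax)&(c["z_map"]>0)
        P=P[m]; C=c["frame"][m]; o=np.argsort(P[:,2]); P=P[o];C=C[o]
        r=((x1-P[:,0])*s).astype(int); k=((y1-P[:,1])*s).astype(int)
        g=(r>=1)&(r<H-1)&(k>=1)&(k<W-1)
        for a in (-1,0,1):
            for b in (-1,0,1): im[r[g]+a,k[g]+b]=C[g]
    for x in np.arange(np.ceil(x0*20)/20,x1,.05): cv2.putText(im,f"{x:.2f}",(0,int((x1-x)*s)+4),0,.35,(255,255,0)); cv2.line(im,(0,int((x1-x)*s)),(W,int((x1-x)*s)),(90,90,90),1)
    for y in np.arange(np.ceil(y0*20)/20,y1,.05): cv2.putText(im,f"{y:.2f}",(int((y1-y)*s)-10,10),0,.35,(255,255,0)); cv2.line(im,(int((y1-y)*s),0),(int((y1-y)*s),H),(90,90,90),1)
    cv2.imwrite(f,im[:,:,::-1])
E
python3 - <<'E'
from h import *
ortho(["scene","side"],.25,.8,-.35,.4,1000,"pics/o.png")
c=load("side");P=world(c)
# raised small blobs on table, each camera
for n in("scene","side"):
    P=world(load(n)); z=P[...,2]; m=((z>.008)&(z<.045)&(P[...,0]>.28)&(P[...,0]<.85)&(abs(P[...,1])<.4)).astype(np.uint8)
    k,l,st,ce=cv2.connectedComponentsWithStats(m)
    for i in range(1,k):
        if st[i,4]<40: continue
        Q=P[l==i]; w,v=np.linalg.eigh(np.cov(Q[:,:2].T)); a=np.degrees(np.arctan2(v[1,1],v[0,1]))
        (cx,cy),wh,an=cv2.minAreaRect((Q[:,:2]*1000).astype(np.float32))
        print(n,ce[i].round(),st[i,4],"mean",Q.mean(0).round(3),"zmax",Q[:,2].max().round(3),"rect",round(cx),round(cy),np.round(wh),round(an),"pca",round(a))
E
```

```text
scene [377. 139.] 204 mean [0.46  0.352 0.016] zmax 0.023 rect 456 350 [121.  36.] 7 pca -172
scene [356. 178.] 3675 mean [0.523 0.167 0.015] zmax 0.023 rect 514 217 [214. 305.] 4 pca 89
scene [487. 199.] 252 mean [0.822 0.333 0.027] zmax 0.045 rect 818 337 [28. 62.] 85 pca 179
scene [239. 194.] 104 mean [ 0.346 -0.1    0.011] zmax 0.014 rect 346 -99 [45. 21.] 45 pca -136
scene [290. 210.] 247 mean [ 0.489 -0.056  0.023] zmax 0.037 rect 495 -44 [74. 32.] 60 pca 72
scene [241. 232.] 488 mean [ 0.457 -0.185  0.02 ] zmax 0.026 rect 453 -182 [76. 44.] 13 pca -169
scene [375. 326.] 5071 mean [ 0.82  -0.133  0.009] zmax 0.016 rect 820 -106 [ 70. 586.] 1 pca 90
scene [388. 247.] 740 mean [0.725 0.025 0.017] zmax 0.021 rect 723 29 [51. 94.] 17 pca 107
scene [344. 243.] 458 mean [ 0.647 -0.039  0.02 ] zmax 0.025 rect 645 -35 [42. 63.] 23 pca 112
scene [171. 249.] 302 mean [ 0.382 -0.331  0.016] zmax 0.024 rect 382 -316 [114.  23.] 82 pca 87
scene [286. 238.] 47 mean [ 0.538 -0.118  0.011] zmax 0.014 rect 538 -118 [22. 14.] 33 pca -145
scene [275. 265.] 397 mean [ 0.582 -0.194  0.022] zmax 0.0
[... 843 characters left out ...]
6  0.022] zmax 0.04 rect 594 -183 [108.  33.] 7 pca 177
side [306. 203.] 371 mean [ 0.45  -0.179  0.02 ] zmax 0.03 rect 451 -182 [76. 47.] 11 pca -168
side [217. 220.] 334 mean [ 0.64 -0.03  0.02] zmax 0.027 rect 642 -34 [43. 62.] 24 pca 113
side [179. 228.] 528 mean [0.719 0.034 0.017] zmax 0.025 rect 721 29 [49. 96.] 17 pca 106
side [274. 234.] 242 mean [ 0.481 -0.045  0.023] zmax 0.038 rect 481 -39 [68. 36.] 83 pca 60
side [331. 239.] 111 mean [ 0.344 -0.097  0.012] zmax 0.017 rect 344 -99 [44. 22.] 44 pca 46
side [212. 320.] 10241 mean [0.507 0.23  0.016] zmax 0.026 rect 512 218 [216. 307.] 5 pca 95
side [ 74. 318.] 217 mean [0.795 0.37  0.027] zmax 0.045 rect 799 368 [62. 26.] 70 pca 68
```

View pics/o.png

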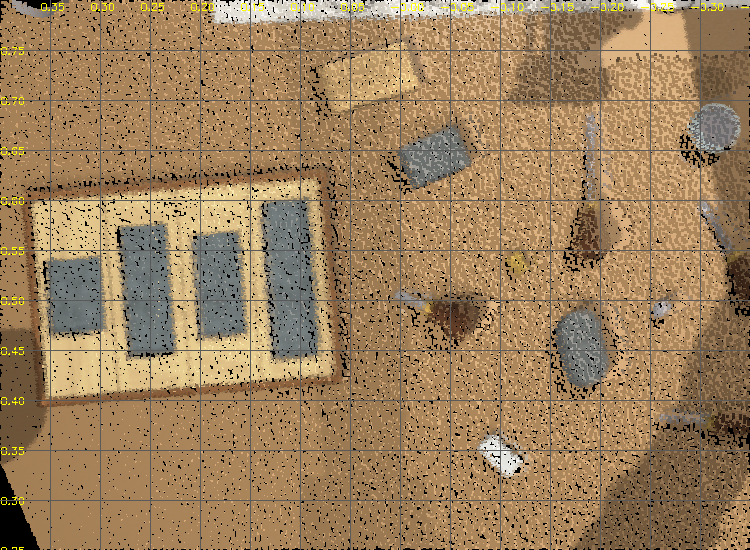

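The map gives these poses:
- **Tray:** centre about (0.513, 0.218), yaw about 5°. From left to right the pockets are stone, medium, short, long.
- **Short graver:** (0.49, -0.04).
- **Long graver:** (0.60, -0.19).
- **Medium graver:** (0.54, -0.335).
- **Stone:** (0.643, -0.035).

Now I'll refine the tray and the gravers.

Run:
```python
from h import *
from scipy.optimize import least_squares
R={"s":(.485,-.045,60,.044),"l":(.60,-.19,0,.071),"m":(.54,-.335,30,.0575)}
L={"s":.088,"m":.115,"l":.142}
clouds={n:(load(n),world(load(n))) for n in("scene","side")}
for n,(c,P) in clouds.items():
    z=P[...,2]; f=c["frame"].astype(int)
    inb=(P[...,0]>.4)&(P[...,0]<.63)&(P[...,1]>.06)&(P[...,1]<.37)
    g=(inb&(f.max(2)-f.min(2)<35)&(z<.02)).astype(np.uint8)
    k,l,st,ce=cv2.connectedComponentsWithStats(g)
    for i in range(1,k):
        if st[i,4]>150:
            r=cv2.minAreaRect((P[l==i][:,:2]*1000).astype(np.float32)); print(n,"pocket",np.round(r[0],1),np.round(r[1]),round(r[2],1),"z",P[l==i][:,2].mean().round(4))
    for o,(x,y,a,h) in R.items():
        m=(z>.0035+.003)&(z<.06)&(np.hypot(P[...,0]-x,P[...,1]-y)<h+.03)&(f[...,0]<200)
        kk,ll,ss,cc=cv2.connectedComponentsWithStats(m.astype(np.uint8)); i=1+np.argmax(ss[1:,4]); Q=P[ll==i]
        # fit: handle surface points to octagon-ish revolved profile (butt s=0): r(s)
        rs=lambda s:np.interp(s,[0,.006,.02,.024,.046,.05,L[o]],[.010,.0175,.0175,.0113,.0113,.006,.003])
        ln=L[o]; kn=ln/2-.013; oz={"s":.0117,"m":.0113,"l":.011}[o]
        tilt=np.arctan2(.018-oz,kn)
        def res(p):
            d=np.array([np.cos(p[2])*np.cos(tilt),np.sin(p[2])*np.cos(tilt),-np.sin(tilt)])
            v=Q-np.array([p[0],p[1],oz+p[3]]); s=v@d; r=np.linalg.norm(v-s[:,None]*d,axis=1)
            e=r-rs(np.clip(s+ln/2,0,ln)); ex=np.maximum(0,abs(s)-ln/2); return np.hypot(e,ex)
        best=min((least_squares(res,[Q[:,0].mean()+dx,Q[:,1].mean()+dy,np.radians(a0),0],loss="soft_l1",f_scale=.003) for a0 in (a-25,a,a+25) for dx in(-.015,0,.015) for dy in (-.015,0,.015)),key=lambda s:s.cost)
        p=best.x; print(n,o,p[:2].round(4),np.degrees(p[2]).round(1),"dz",p[3].round(4),len(Q),"rms",np.sqrt(np.mean(best.fun**2)).round(4),"knob",(p[:2]-kn*np.array([np.cos(p[2]),np.sin(p[2])])).round(4))
```

```text
scene pocket [504.9 260.2] [125.  41.] 5.4 z 0.0081
scene pocket [513.1 185.1] [99. 48.] 2.8 z 0.0076
scene pocket [519.1 111.4] [154.  50.] 5.1 z 0.0092
scene s [ 0.491  -0.0331] 69.1 dz 0.0002 252 rms 0.0021 knob [ 0.4799 -0.0621]
scene l [ 0.6141 -0.1947] -3.6 dz -0.0004 348 rms 0.002 knob [ 0.5562 -0.1911]
scene m [ 0.5517 -0.3302] 33.1 dz -0.0012 422 rms 0.0018 knob [ 0.5144 -0.3545]
side pocket [522.4 106.7] [159.  47.] 4.2 z 0.0099
side pocket [516.5 179.2] [104.  46.] 5.7 z 0.0093
side pocket [511. 252.] [130.  48.] 4.4 z 0.0094
side pocket [505.8 323.5] [76. 54.] 4.2 z 0.0093
side s [ 0.4903 -0.0337] 67.0 dz 0.0002 248 rms 0.0021 knob [ 0.4782 -0.0622]
side l [ 0.6126 -0.1915] -0.1 dz 0.0001 234 rms 0.0025 knob [ 0.5546 -0.1913]
side m [ 0.5492 -0.3313] 33.0 dz 0.0001 206 rms 0.0026 knob [ 0.5119 -0.3556]
```

```bash
cat > plan.py <<'E'
import sys,numpy as np
from cell import env
from scipy.spatial.transform import Rotation as Ro
def plan(p,yaw):
    s=env.get_obs(); R=Ro.from_euler('xyz',s["tool_rot"],degrees=True); G=Ro.from_euler('xyz',[180,0,yaw],degrees=True)
    print("t",round(s["time_s"],2),"q7",s["qpos"][6].round(0),"q1",s["qpos"][0].round(0),"shift(u)",(R.inv().apply(np.array(p)-s["tool_pos"])/.08).round(3),"turn(u)",((R.inv()*G).as_rotvec()/np.pi).round(3))
a=list(map(float,sys.argv[1:])); plan(a[:3],a[3])
E
python3 plan.py .6435 -.0345 .10 113.5
```

```text
t 0.15 q7 -3.0 q1 1.0 shift(u) [-0.43  -0.074  1.521] turn(u) [-0.    -0.    -0.131]
```

```bash
python3 -m creep '{"translation":[[-0.143,-0.025,0.507],[-0.143,-0.025,0.507],[-0.143,-0.025,0.507],[0,0,0],[0,0,0]],"turn":[[0,0,0],[0,0,0],[0,0,0],[0,0,-0.055],[0,0,-0.055]],"grip":[0.8,0.8,0.8,0.8,0.8]}' 30
python3 -m creep '{"translation":[[0,0,0],[0,0,0]],"turn":[[0,0,-0.021],[0,0,0]],"grip":[0.8,0.8]}'
python3 plan.py .6435 -.0345 .012 113.5
python3 -c "
from h import *
snap('wrist','pics/w1.png')"
```

```text
time_s: 0.78
tool_pos: [0.6432, -0.0345, 0.0995]
tool_rot: [-179.9, -0.0, 110.1]
force: [-1.0, 0.5, 1.3]
grip_width: 0.0697
grasp_force: 0.0
time_s: 1.02
tool_pos: [0.6438, -0.0344, 0.1005]
tool_rot: [-180.0, -0.0, 113.5]
force: [-0.2, 0.1, 0.1]
grip_width: 0.0699
grasp_force: 0.0
t 1.02 q7 22.0 q1 6.0 shift(u) [ 0.    -0.003  1.106] turn(u) [-0. -0.  0.]
```

View pics/w1.png

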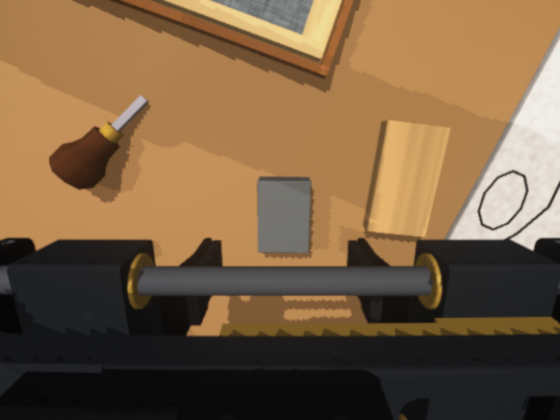

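The stone is at (285,215), midway between the fingers and square to them. Descending to grip it.

```bash
python3 -m creep '{"translation":[[0,0,0.4],[0,0,0.4],[0,0,0.3],[0,0,0],[0,0,0]],"turn":[[0,0,0],[0,0,0],[0,0,0],[0,0,0],[0,0,0]],"grip":[0.8,0.8,0.8,0.8,0.3]}' 30
python3 -m creep '{"translation":[[0,0,0],[0,0,0],[0,0,0],[0,0,-0.2],[0,0,-0.6]],"turn":[[0,0,0],[0,0,0],[0,0,0],[0,0,0],[0,0,0]],"grip":[0.3,0.3,0.3,0.3,0.3]}'
python3 -m creep '{"translation":[[0,0,-0.4],[0,0,0]],"turn":[[0,0,0],[0,0,0]],"grip":[0.3,0.3]}'
python3 plan.py .505 .3245 .10 184.5
```

```text
time_s: 1.7
tool_pos: [0.6448, -0.0343, 0.0139]
tool_rot: [179.9, 0.0, 113.6]
force: [0.2, 0.5, 0.4]
grip_width: 0.0649
grasp_force: 0.0
time_s: 2.33
tool_pos: [0.6415, -0.0343, 0.0752]
tool_rot: [-179.7, -0.2, 113.6]
force: [0.5, -0.1, -0.5]
grip_width: 0.0418
grasp_force: 30.0
time_s: 2.58
tool_pos: [0.6466, -0.0343, 0.1133]
tool_rot: [179.6, 0.2, 113.6]
force: [-0.8, 0.4, -1.4]
grip_width: 0.0417
grasp_force: 30.0
t 2.58 q7 22.0 q1 6.0 shift(u) [4.82  0.17  0.152] turn(u) [ 0.001  0.002 -0.394]
```

```bash
python3 -m creep '{"translation":[[0.3,0.017,0],[0.5,0.017,0],[0.5,0.017,0],[0.5,0.017,0],[0.5,0.017,0]],"turn":[[0,0,0],[0,0,0],[0,0,0],[0,0,0],[0,0,0]],"grip":[0.3,0.3,0.3,0.3,0.3]}'
python3 -m creep '{"translation":[[0.5,0.017,0],[0.5,0.017,0],[0.5,0.017,0],[0.5,0.017,0],[0.5,0.017,0]],"turn":[[0,0,0],[0,0,0],[0,0,0],[0,0,0],[0,0,0]],"grip":[0.3,0.3,0.3,0.3,0.3]}'
python3 -m creep '{"translation":[[0,0,0],[0,0,0],[0,0,0],[0,0,0],[0,0,0]],"turn":[[0,0,-0.056],[0,0,-0.056],[0,0,-0.056],[0,0,-0.056],[0,0,-0.056]],"grip":[0.3,0.3,0.3,0.3,0.3]}'
python3 -m creep '{"translation":[[0,0,0],[0,0,0],[0,0,0.1],[0,0,0]],"turn":[[0,0,-0.056],[0,0,-0.056],[0,0,-0.002],[0,0,0]],"grip":[0.3,0.3,0.3,0.3]}'
python3 plan.py .505 .3245 .0225 184.5
python3 -c "
from h import *
snap('wrist','pics/w2.png');snap('side','pics/s2.png');P=world(load('side'));c=load('side')
f=c['frame'].astype(int);inb=(P[...,0]>.44)&(P[...,0]<.6)&(P[...,1]>.28)&(P[...,1]<.37)&(P[...,2]>-.01)&(P[...,2]<.016)
print(P[inb].mean(0))"
```

```text
time_s: 3.2
tool_pos: [0.5735, 0.1399, 0.1069]
tool_rot: [-179.8, -0.1, 113.7]
force: [-0.5, 0.6, -1.2]
grip_width: 0.0416
grasp_force: 30.0
time_s: 3.82
tool_pos: [0.4993, 0.325, 0.1069]
tool_rot: [-179.8, -0.0, 113.7]
force: [0.3, 1.0, -1.9]
grip_width: 0.0418
grasp_force: 30.0
time_s: 4.45
tool_pos: [0.4997, 0.3239, 0.1068]
tool_rot: [-179.9, -0.2, 164.4]
force: [-0.6, -0.2, -1.4]
grip_width: 0.0415
grasp_force: 30.0
time_s: 4.95
tool_pos: [0.5009, 0.3229, 0.0989]
tool_rot: [-179.9, -0.2, -175.6]
force: [0.1, -0.2, -0.2]
grip_width: 0.0415
grasp_force: 30.0
t 4.95 q7 51.0 q1 -12.0 shift(u) [-0.056  0.018  0.954] turn(u) [-0.    -0.001 -0.001]
[0.49390775 0.33704135 0.00954279]
```

View pics/w2.png

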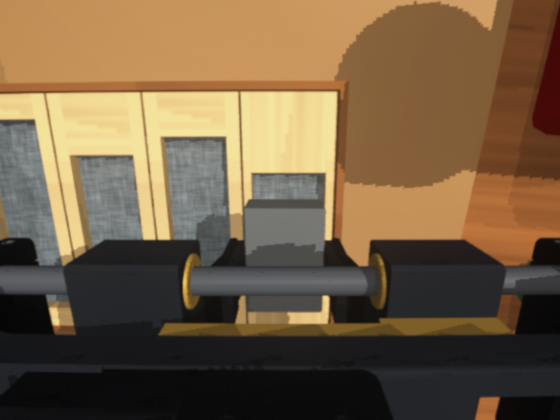

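The stone is held at (285,225) with its pocket behind it at (288,185), so the two line up. Lowering now.

```bash
python3 -m creep '{"translation":[[-0.056,0.018,0.3],[0,0,0.3],[0,0,0.2],[0,0,0.1],[0,0,0.05]],"turn":[[0,0,0],[0,0,0],[0,0,0],[0,0,0],[0,0,0]],"grip":[0.3,0.3,0.3,0.3,0.3]}'
python3 -m creep '{"translation":[[0,0,0],[0,0,0]],"turn":[[0,0,0],[0,0,0]],"grip":[0.3,0.3]}'
python3 plan.py .505 .3245 .0225 184.5
```

```text
time_s: 5.68
tool_pos: [0.5074, 0.325, 0.0249]
tool_rot: [180.0, 0.0, -175.5]
force: [-1.0, -0.5, -0.3]
grip_width: 0.0415
grasp_force: 30.0
time_s: 5.92
tool_pos: [0.5077, 0.3251, 0.0256]
tool_rot: [180.0, 0.1, -175.5]
force: [0.1, 0.6, -1.2]
grip_width: 0.0414
grasp_force: 30.0
t 5.92 q7 50.0 q1 -13.0 shift(u) [ 0.034 -0.005  0.039] turn(u) [ 0.  0. -0.]
```

```bash
python3 -m creep '{"translation":[[0.02,0,0.03],[0,0,0]],"turn":[[0,0,0],[0,0,0]],"grip":[0.3,0.3]}'
python3 -m creep '{"translation":[[0,0,0.02],[0,0,0]],"turn":[[0,0,0],[0,0,0]],"grip":[0.3,0.3]}'
```

```text
time_s: 6.18
tool_pos: [0.5058, 0.3248, 0.0227]
tool_rot: [180.0, 0.0, -175.5]
force: [0.1, -0.3, -0.5]
grip_width: 0.0416
grasp_force: 30.0
time_s: 6.42
tool_pos: [0.5058, 0.3248, 0.0227]
tool_rot: [-180.0, 0.0, -175.5]
force: [-3.4, -2.2, 8.4]
grip_width: 0.0414
grasp_force: 30.0
```

```bash
python3 -m creep '{"translation":[[0,0,-0.02],[0,0,0],[0,0,0],[0,0,-0.3],[0,0,-0.6]],"turn":[[0,0,0],[0,0,0],[0,0,0],[0,0,0],[0,0,0]],"grip":[0.58,0.58,0.58,0.58,0.58]}' 20
python3 plan.py .479 -.062 .10 248
```

```text
time_s: 7.05
tool_pos: [0.504, 0.3235, 0.0928]
tool_rot: [-179.9, -0.3, -175.5]
force: [0.4, 0.4, -0.1]
grip_width: 0.0507
grasp_force: 0.0
t 7.05 q7 51.0 q1 -12.0 shift(u) [ 0.69  -4.779 -0.077] turn(u) [ 0.    -0.002 -0.353]
```

```bash
python3 -m creep '{"translation":[[0.07,-0.48,-0.1],[0.07,-0.48,0],[0.07,-0.48,0],[0.07,-0.48,0],[0.07,-0.48,0]],"turn":[[0,0,0],[0,0,0],[0,0,0],[0,0,0],[0,0,0]],"grip":[0.58,0.58,0.58,0.58,0.58]}'
python3 -m creep '{"translation":[[0.07,-0.48,0],[0.07,-0.48,0],[0.07,-0.48,0],[0.07,-0.48,0],[0.07,-0.48,0]],"turn":[[0,0,0],[0,0,0],[0,0,0],[0,0,0],[0,0,0]],"grip":[0.7,0.7,0.7,0.7,0.7]}'
python3 -m creep '{"translation":[[0,0,0],[0,0,0],[0,0,0],[0,0,0],[0,0,0]],"turn":[[0,0,-0.058],[0,0,-0.058],[0,0,-0.058],[0,0,-0.058],[0,0,-0.058]],"grip":[0.7,0.7,0.7,0.7,0.7]}'
python3 -m creep '{"translation":[[0,0,0],[0,0,0],[0,0,0]],"turn":[[0,0,-0.058],[0,0,0],[0,0,0]],"grip":[0.7,0.7,0.7]}'
python3 plan.py .479 -.062 .014 248
python3 -c "
from h import *
snap('wrist','pics/w3.png');snap('side','pics/s3.png')
P=world(load('side'));i=(abs(P[...,0]-.505)<.025)&(abs(P[...,1]-.324)<.015);print(P[i].mean(0),P[i][:,2].std())
P=world(load('wrist'));z=P[...,2];m=(z>.028)&(z<.045)&(np.hypot(P[...,0]-.479,P[...,1]+.062)<.03);print('knob top',P[m].mean(0),m.sum())"
```

```text
time_s: 7.68
tool_pos: [0.4925, 0.1298, 0.1024]
tool_rot: [-180.0, 0.0, -175.5]
force: [0.7, -0.9, 0.4]
grip_width: 0.0502
grasp_force: 0.0
time_s: 8.3
tool_pos: [0.4797, -0.0637, 0.1024]
tool_rot: [-180.0, 0.0, -175.5]
force: [0.4, 0.3, -0.2]
grip_width: 0.0606
grasp_force: 0.0
time_s: 8.93
tool_pos: [0.4798, -0.0624, 0.1023]
tool_rot: [180.0, -0.0, -122.9]
force: [-0.3, 0.6, -0.2]
grip_width: 0.0606
grasp_force: 0.0
time_s: 9.3
tool_pos: [0.4769, -0.0647, 0.0964]
tool_rot: [179.5, -0.7, -120.0]
force: [0.5, -1.6, 0.6]
grip_width: 0.0608
grasp_force: 0.0
t 9.3 q7 151.0 q1 33.0 shift(u) [-0.056 -0.016  1.03 ] turn(u) [ 0.003 -0.004 -0.044]
[0.50521774 0.32434317 0.03133207] 0.0017001225236242638
knob top [ 0.47889131 -0.06237666  0.03220791] 988
```

View pics/w3.png

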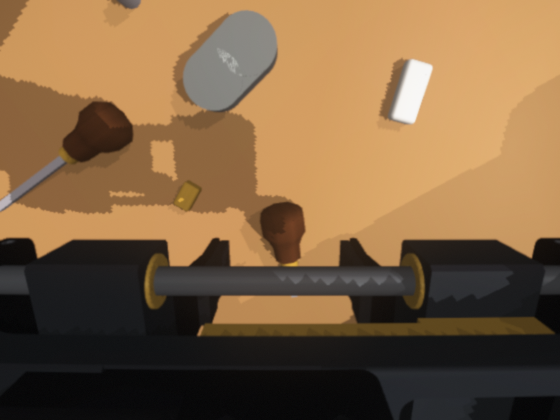

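The stone is seated: its top is at 31 mm and it is centred. The wrist has reached the end of its range, so I'll use the half-turn grasp (yaw 68°) instead.

```bash
for i in 1 2 3; do python3 -m creep '{"translation":[[0,0,0],[0,0,0],[0,0,0],[0,0,0],[0,0,0]],"turn":[[0,0,0.058],[0,0,0.058],[0,0,0.058],[0,0,0.058],[0,0,0.058]],"grip":[0.7,0.7,0.7,0.7,0.7]}' | sed -n 2,3p; done
python3 -m creep '{"translation":[[0,0,0],[0,0,0],[0,0,0]],"turn":[[0,0,0.058],[0,0,0],[0,0,0]],"grip":[0.7,0.7,0.7]}'
python3 plan.py .479 -.062 .10 68
```

```text
tool_pos: [0.4772, -0.0632, 0.0967]
tool_rot: [-179.7, -0.8, -172.3]
tool_pos: [0.4772, -0.0632, 0.0967]
tool_rot: [-179.2, -0.3, 135.5]
tool_pos: [0.4772, -0.0632, 0.0967]
tool_rot: [-179.2, 0.5, 83.3]
time_s: 11.65
tool_pos: [0.4771, -0.0633, 0.0966]
tool_rot: [-179.3, 0.6, 73.4]
force: [-0.6, 0.1, -1.0]
grip_width: 0.0609
grasp_force: 0.0
t 11.65 q7 -15.0 q1 24.0 shift(u) [ 0.022  0.018 -0.043] turn(u) [-0.004  0.003  0.03 ]
```

```bash
python3 -m creep '{"translation":[[0.022,0.018,0],[0,0,0]],"turn":[[-0.004,0.003,0.03],[0,0,0]],"grip":[0.7,0.7]}'
python3 plan.py .479 -.062 .0135 68
python3 -c "
from h import *
snap('wrist','pics/w4.png')
P=world(load('wrist'));z=P[...,2];m=(z>.028)&(z<.045)&(np.hypot(P[...,0]-.479,P[...,1]+.062)<.03);print('knob top',P[m].mean(0),m.sum())"
```

```text
time_s: 11.9
tool_pos: [0.4788, -0.0624, 0.0965]
tool_rot: [179.9, 0.1, 67.9]
force: [0.4, 0.4, 1.1]
grip_width: 0.0611
grasp_force: 0.0
t 11.9 q7 -20.0 q1 24.0 shift(u) [ 0.007 -0.     1.037] turn(u) [ 0.  0. -0.]
knob top [ 0.48077936 -0.06007395  0.03215679] 1008
```

View pics/w4.png

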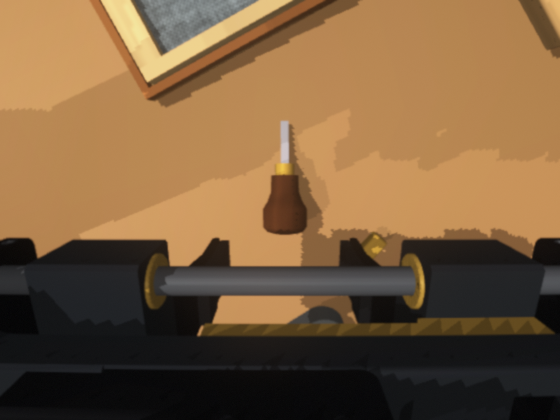

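The graver's axis runs vertically at column 285, centred between the fingers. Grasping the knob.

```bash
python3 -m creep '{"translation":[[0.007,0,0.4],[0,0,0.4],[0,0,0.237],[0,0,0],[0,0,0]],"turn":[[0,0,0],[0,0,0],[0,0,0],[0,0,0],[0,0,0]],"grip":[0.7,0.7,0.7,0.7,0.2]}' 25
python3 -m creep '{"translation":[[0,0,0],[0,0,0],[0,0,0],[0,0,-0.2],[0,0,-0.6]],"turn":[[0,0,0],[0,0,0],[0,0,0],[0,0,0],[0,0,0]],"grip":[0.2,0.2,0.2,0.2,0.2]}'
python3 -m creep '{"translation":[[0,0,-0.4],[0,0,0]],"turn":[[0,0,0],[0,0,0]],"grip":[0.2,0.2]}'
python3 plan.py .4846 .178 .10 4.5
```

```text
time_s: 12.58
tool_pos: [0.4798, -0.0621, 0.0142]
tool_rot: [179.9, 0.1, 67.8]
force: [-0.3, 0.3, -0.6]
grip_width: 0.0561
grasp_force: 0.0
time_s: 13.2
tool_pos: [0.4768, -0.0616, 0.0768]
tool_rot: [-179.8, 0.1, 67.8]
force: [0.7, 0.2, 0.0]
grip_width: 0.0334
grasp_force: 25.0
time_s: 13.45
tool_pos: [0.4815, -0.0621, 0.1132]
tool_rot: [179.6, 0.0, 67.8]
force: [-0.2, -0.1, -1.1]
grip_width: 0.0339
grasp_force: 25.0
t 13.45 q7 -20.0 q1 24.0 shift(u) [ 2.792 -1.101  0.156] turn(u) [ 0.002 -0.001  0.351]
```

```bash
python3 -m creep '{"translation":[[0.3,-0.118,0],[0.5,-0.197,0],[0.5,-0.197,0],[0.5,-0.197,0],[0.5,-0.197,0]],"turn":[[0,0,0],[0,0,0],[0,0,0],[0,0,0],[0,0,0]],"grip":[0.2,0.2,0.2,0.2,0.2]}' |sed -n 2,3p
python3 -m creep '{"translation":[[0.49,-0.195,0],[0,0,0],[0,0,0],[0,0,0],[0,0,0]],"turn":[[0,0,0],[0,0,0.057],[0,0,0.057],[0,0,0.057],[0,0,0.057]],"grip":[0.2,0.2,0.2,0.2,0.2]}'|sed -n 2,3p
python3 -m creep '{"translation":[[0,0,0],[0,0,0],[0,0,0],[0,0,0]],"turn":[[0,0,0.057],[0,0,0.057],[0,0,0.009],[0,0,0]],"grip":[0.2,0.2,0.2,0.2]}'
python3 plan.py .4846 .178 .024 4.5
python3 -c "
from h import *
snap('wrist','pics/w5.png')"
```

```text
tool_pos: [0.4807, 0.137, 0.1084]
tool_rot: [-180.0, 0.1, 67.8]
tool_pos: [0.4811, 0.1778, 0.1082]
tool_rot: [179.9, 0.1, 26.4]
time_s: 15.2
tool_pos: [0.4816, 0.178, 0.1087]
tool_rot: [179.9, 0.0, 4.7]
force: [-0.7, -0.0, 0.1]
grip_width: 0.033
grasp_force: 25.0
t 15.2 q7 -112.0 q1 2.0 shift(u) [3.800e-02 1.000e-03 1.058e+00] turn(u) [0.001 0.    0.001]
```

View pics/w5.png

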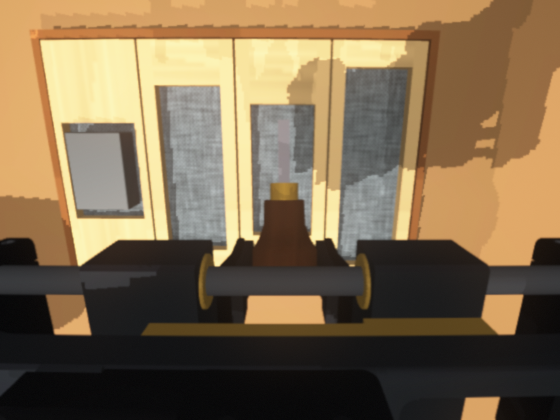

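The stone sits in its pocket at (100,170). The held graver points up column 284 over the short pocket at (283,165). Lowering it.

```bash
python3 -m creep '{"translation":[[0.038,0,0.35],[0,0,0.35],[0,0,0.2],[0,0,0.1],[0,0,0.03]],"turn":[[0,0,0],[0,0,0],[0,0,0],[0,0,0],[0,0,0]],"grip":[0.2,0.2,0.2,0.2,0.2]}'
python3 -m creep '{"translation":[[0,0,0],[0,0,0.02],[0,0,0]],"turn":[[0,0,0],[0,0,0],[0,0,0]],"grip":[0.2,0.2,0.2]}'
```

```text
time_s: 15.88
tool_pos: [0.4853, 0.1783, 0.0267]
tool_rot: [179.9, -0.0, 4.6]
force: [-0.5, 0.2, -0.3]
grip_width: 0.0333
grasp_force: 25.0
time_s: 16.25
tool_pos: [0.4853, 0.1782, 0.0254]
tool_rot: [179.9, -0.1, 4.6]
force: [-0.8, 0.1, -0.3]
grip_width: 0.0336
grasp_force: 25.0
```

```bash
python3 -m creep '{"translation":[[0,0,0.015],[0,0,0]],"turn":[[0,0,0],[0,0,0]],"grip":[0.2,0.2]}'
python3 -m creep '{"translation":[[0,0,0.015],[0,0,0]],"turn":[[0,0,0],[0,0,0]],"grip":[0.2,0.2]}'
```

```text
time_s: 16.5
tool_pos: [0.4851, 0.1781, 0.0239]
tool_rot: [179.9, -0.0, 4.6]
force: [0.5, 0.1, -0.1]
grip_width: 0.0337
grasp_force: 25.0
time_s: 16.75
tool_pos: [0.4852, 0.1782, 0.023]
tool_rot: [179.9, -0.0, 4.6]
force: [-0.5, -0.2, 3.0]
grip_width: 0.0337
grasp_force: 25.0
```

```bash
python3 -m creep '{"translation":[[0,0,0],[0,0,0],[0,0,0],[0,0,-0.3],[0,0,-0.6]],"turn":[[0,0,0],[0,0,0],[0,0,0],[0,0,0],[0,0,0]],"grip":[0.55,0.55,0.55,0.55,0.55]}' 20
python3 plan.py .513 -.355 .10 33
```

```text
time_s: 17.38
tool_pos: [0.4833, 0.1776, 0.0935]
tool_rot: [179.9, 0.3, 4.6]
force: [1.0, 0.3, 0.4]
grip_width: 0.0476
grasp_force: 0.0
t 17.38 q7 -113.0 q1 2.0 shift(u) [-0.162  6.666 -0.065] turn(u) [ 0.     0.002 -0.158]
```

```bash
python3 -m creep '{"translation":[[-0.014,0.556,-0.1],[-0.014,0.556,0],[-0.014,0.556,0],[-0.014,0.556,0],[-0.014,0.556,0]],"turn":[[0,0,0],[0,0,0],[0,0,0],[0,0,0],[0,0,0]],"grip":[0.55,0.55,0.7,0.7,0.7]}'|sed -n 2,3p
python3 -m creep '{"translation":[[-0.014,0.556,0],[-0.014,0.556,0],[-0.014,0.556,0],[-0.014,0.556,0],[-0.014,0.556,0]],"turn":[[0,0,0],[0,0,0],[0,0,0],[0,0,0],[0,0,0]],"grip":[0.7,0.7,0.7,0.7,0.7]}'|sed -n 2,3p
python3 -m creep '{"translation":[[-0.014,0.556,0],[-0.014,0.556,0],[0,0,0],[0,0,0],[0,0,0]],"turn":[[0,0,0],[0,0,0],[0,0,-0.055],[0,0,-0.055],[0,0,-0.048]],"grip":[0.7,0.7,0.7,0.7,0.7]}'|sed -n 2,3p
python3 -m creep '{"translation":[[0,0,0],[0,0,0]],"turn":[[0,0,0],[0,0,0]],"grip":[0.7,0.7]}'|sed -n 2,3p
python3 plan.py .513 -.355 .0135 33
python3 -c "
from h import *
snap('wrist','pics/w6.png');snap('side','pics/s6.png')
P=world(load('wrist'));z=P[...,2];m=(z>.028)&(z<.045)&(np.hypot(P[...,0]-.513,P[...,1]+.355)<.03);print('knob top',P[m].mean(0),m.sum())"
```

```text
tool_pos: [0.4972, -0.0452, 0.1032]
tool_rot: [179.9, -0.0, 4.6]
tool_pos: [0.5094, -0.2673, 0.1034]
tool_rot: [179.9, -0.0, 4.6]
tool_pos: [0.5142, -0.3548, 0.1032]
tool_rot: [179.9, 0.0, 33.3]
tool_pos: [0.5142, -0.3548, 0.1034]
tool_rot: [179.9, 0.0, 32.9]
t 19.5 q7 -28.0 q1 40.0 shift(u) [-0.013 -0.008  1.124] turn(u) [ 0.     0.    -0.001]
knob top [ 0.51612622 -0.35369358  0.03204499] 953
```

View pics/w6.png

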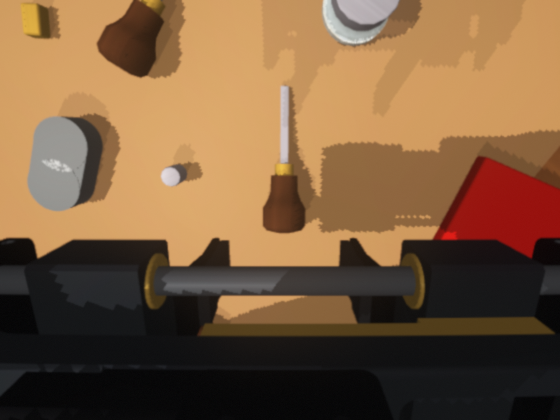

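View pics/s6.png

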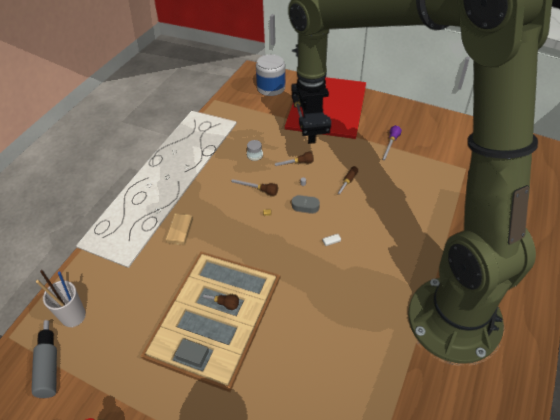

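In the side view the short graver is in its pocket at (220,300) and the stone in its own at (192,355). In the wrist view the medium graver is centred on column 285. Grasping it.

```bash
python3 -m creep '{"translation":[[0,0,0.4],[0,0,0.4],[0,0,0.324],[0,0,0],[0,0,0]],"turn":[[0,0,0],[0,0,0],[0,0,0],[0,0,0],[0,0,0]],"grip":[0.7,0.7,0.7,0.7,0.2]}' 25
python3 -m creep '{"translation":[[0,0,0],[0,0,0],[0,0,0],[0,0,-0.2],[0,0,-0.6]],"turn":[[0,0,0],[0,0,0],[0,0,0],[0,0,0],[0,0,0]],"grip":[0.2,0.2,0.2,0.2,0.2]}'
python3 -m creep '{"translation":[[0,0,-0.4],[0,0,0]],"turn":[[0,0,0],[0,0,0]],"grip":[0.2,0.2]}'
python3 plan.py .4656 .2492 .10 4.5
```

```text
time_s: 20.23
tool_pos: [0.5151, -0.3554, 0.0148]
tool_rot: [179.8, -0.0, 33.0]
force: [0.0, -0.5, 0.4]
grip_width: 0.0563
grasp_force: 0.0
time_s: 20.85
tool_pos: [0.5123, -0.3536, 0.0763]
tool_rot: [-179.8, 0.2, 33.0]
force: [-0.7, -1.1, -0.3]
grip_width: 0.0335
grasp_force: 25.0
time_s: 21.1
tool_pos: [0.5165, -0.3562, 0.1143]
tool_rot: [179.5, -0.1, 33.0]
force: [0.4, 0.4, -0.9]
grip_width: 0.0339
grasp_force: 25.0
t 21.1 q7 -27.0 q1 40.0 shift(u) [ 3.589 -6.694  0.13 ] turn(u) [ 0.002 -0.001  0.158]
```

```bash
python3 -m creep '{"translation":[[0.16,-0.3,0],[0.276,-0.515,0],[0.276,-0.515,0],[0.276,-0.515,0],[0.276,-0.515,0]],"turn":[[0,0,0],[0,0,0],[0,0,0],[0,0,0],[0,0,0]],"grip":[0.2,0.2,0.2,0.2,0.2]}'|sed -n 2,3p
python3 -m creep '{"translation":[[0.276,-0.515,0],[0.276,-0.515,0],[0.276,-0.515,0],[0.276,-0.515,0],[0.276,-0.515,0]],"turn":[[0,0,0],[0,0,0],[0,0,0],[0,0,0],[0,0,0]],"grip":[0.2,0.2,0.2,0.2,0.2]}'|sed -n 2,3p
python3 -m creep '{"translation":[[0.276,-0.515,0],[0.276,-0.515,0],[0.276,-0.515,0],[0.117,-0.214,0],[0,0,0]],"turn":[[0,0,0],[0,0,0],[0,0,0],[0,0,0],[0,0,0.055]],"grip":[0.2,0.2,0.2,0.2,0.2]}'|sed -n 2,3p
python3 -m creep '{"translation":[[0,0,0],[0,0,0],[0,0,0],[0,0,0]],"turn":[[0,0,0.055],[0,0,0.048],[0,0,0],[0,0,0]],"grip":[0.2,0.2,0.2,0.2]}'
python3 plan.py .4656 .2492 .024 4.5
```

```text
tool_pos: [0.4953, -0.1397, 0.1088]
tool_rot: [180.0, 0.1, 33.0]
tool_pos: [0.4756, 0.0927, 0.1085]
tool_rot: [179.9, 0.1, 33.0]
tool_pos: [0.4617, 0.2529, 0.1081]
tool_rot: [180.0, 0.1, 23.1]
time_s: 23.48
tool_pos: [0.4629, 0.2506, 0.1083]
tool_rot: [179.9, 0.0, 4.7]
force: [-0.8, -0.1, -0.1]
grip_width: 0.0339
grasp_force: 25.0
t 23.48 q7 -122.0 q1 -2.0 shift(u) [0.033 0.018 1.054] turn(u) [0.001 0.    0.001]
```

```bash
python3 -m creep '{"translation":[[0.033,0.018,0.35],[0,0,0.35],[0,0,0.2],[0,0,0.1],[0,0,0.03]],"turn":[[0,0,0],[0,0,0],[0,0,0],[0,0,0],[0,0,0]],"grip":[0.2,0.2,0.2,0.2,0.2]}'
python3 -m creep '{"translation":[[0,0,0],[0,0,0.02],[0,0,0]],"turn":[[0,0,0],[0,0,0],[0,0,0]],"grip":[0.2,0.2,0.2]}'
python3 -m creep '{"translation":[[0,0,0.01],[0,0,0]],"turn":[[0,0,0],[0,0,0]],"grip":[0.2,0.2]}'
```

```text
time_s: 24.1
tool_pos: [0.4662, 0.2495, 0.0263]
tool_rot: [179.9, -0.0, 4.6]
force: [-0.7, -0.5, -0.7]
grip_width: 0.0337
grasp_force: 25.0
time_s: 24.48
tool_pos: [0.4662, 0.2494, 0.025]
tool_rot: [179.9, -0.1, 4.6]
force: [0.0, 0.4, 0.2]
grip_width: 0.0336
grasp_force: 25.0
time_s: 24.72
tool_pos: [0.466, 0.2493, 0.0239]
tool_rot: [179.9, -0.0, 4.6]
force: [-0.6, 0.4, -0.4]
grip_width: 0.0332
grasp_force: 25.0
```

```bash
python3 -m creep '{"translation":[[0,0,0.015],[0,0,0]],"turn":[[0,0,0],[0,0,0]],"grip":[0.2,0.2]}'
python3 -m creep '{"translation":[[0,0,0],[0,0,0],[0,0,0],[0,0,-0.3],[0,0,-0.6]],"turn":[[0,0,0],[0,0,0],[0,0,0],[0,0,0],[0,0,0]],"grip":[0.55,0.55,0.55,0.55,0.55]}' 20
python3 plan.py .555 -.1915 .10 -1.8
```

```text
time_s: 24.98
tool_pos: [0.4661, 0.2494, 0.0233]
tool_rot: [179.9, -0.0, 4.6]
force: [-1.2, -0.7, 5.9]
grip_width: 0.0334
grasp_force: 25.0
time_s: 25.6
tool_pos: [0.4643, 0.2485, 0.0934]
tool_rot: [179.8, 0.3, 4.6]
force: [1.0, -0.1, 0.4]
grip_width: 0.0479
grasp_force: 0.0
t 25.6 q7 -122.0 q1 -2.0 shift(u) [ 0.69   5.573 -0.069] turn(u) [0.001 0.001 0.035]
```

```bash
python3 -m creep '{"translation":[[0.069,0.557,-0.1],[0.069,0.557,0],[0.069,0.557,0],[0.069,0.557,0],[0.069,0.557,0]],"turn":[[0,0,0],[0,0,0],[0,0,0],[0,0,0],[0,0,0]],"grip":[0.55,0.55,0.7,0.7,0.7]}'|sed -n 2,3p
python3 -m creep '{"translation":[[0.069,0.557,0],[0.069,0.557,0],[0.069,0.557,0],[0.069,0.557,0],[0.069,0.557,0]],"turn":[[0,0,0],[0,0,0],[0,0,0],[0,0,0],[0,0,0]],"grip":[0.7,0.7,0.7,0.7,0.7]}'|sed -n 2,3p
python3 -m creep '{"translation":[[0,0,0],[0,0,0],[0,0,0]],"turn":[[0,0,0.035],[0,0,0],[0,0,0]],"grip":[0.7,0.7,0.7]}'|sed -n 2,3p
python3 plan.py .555 -.1915 .0135 -1.8
python3 -c "
from h import *
snap('wrist','pics/w7.png')
P=world(load('wrist'));z=P[...,2];m=(z>.028)&(z<.045)&(np.hypot(P[...,0]-.555,P[...,1]+.191)<.03);print('knob top',P[m].mean(0),m.sum())"
```

```text
tool_pos: [0.5114, 0.0281, 0.1031]
tool_rot: [179.9, -0.0, 4.6]
tool_pos: [0.5567, -0.1917, 0.1033]
tool_rot: [179.9, -0.0, 4.6]
tool_pos: [0.5566, -0.1893, 0.1033]
tool_rot: [179.9, -0.0, -1.5]
t 27.23 q7 -79.0 q1 28.0 shift(u) [-0.02   0.027  1.122] turn(u) [ 0.    -0.     0.001]
knob top [ 0.55915665 -0.19257953  0.0320543 ] 950
```

View pics/w7.png

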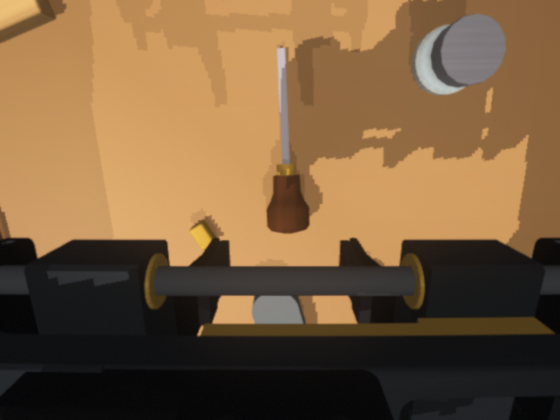

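The long graver's knob is at (288,208) and its tip at (281,48), about 2° off the tool axis. The brass nut at (203,235) clears the finger. Correcting the offset and grasping.

```bash
python3 -m creep '{"translation":[[0,0.027,0.4],[0,0,0.4],[0,0,0.322],[0,0,0],[0,0,0]],"turn":[[0,0,-0.012],[0,0,0],[0,0,0],[0,0,0],[0,0,0]],"grip":[0.7,0.7,0.7,0.7,0.2]}' 28
python3 -m creep '{"translation":[[0,0,0],[0,0,0],[0,0,0],[0,0,-0.2],[0,0,-0.6]],"turn":[[0,0,0],[0,0,0],[0,0,0],[0,0,0],[0,0,0]],"grip":[0.2,0.2,0.2,0.2,0.2]}'
python3 -m creep '{"translation":[[0,0,-0.4],[0,0,0]],"turn":[[0,0,0],[0,0,0]],"grip":[0.2,0.2]}'
python3 plan.py .4647 .104 .10 4.5
```

```text
time_s: 27.9
tool_pos: [0.5574, -0.1924, 0.0148]
tool_rot: [179.9, -0.1, 0.5]
force: [0.5, 0.0, 0.4]
grip_width: 0.0564
grasp_force: 0.0
time_s: 28.52
tool_pos: [0.5542, -0.1918, 0.0764]
tool_rot: [-180.0, 0.3, 0.4]
force: [1.4, 0.1, -0.6]
grip_width: 0.0337
grasp_force: 28.0
time_s: 28.78
tool_pos: [0.559, -0.1932, 0.114]
tool_rot: [179.8, -0.4, 0.4]
force: [-0.1, 0.1, -1.3]
grip_width: 0.0332
grasp_force: 28.0
t 28.77 q7 -76.0 q1 28.0 shift(u) [-1.151 -3.724  0.151] turn(u) [ 0.001 -0.002 -0.023]
```

```bash
python3 -m creep '{"translation":[[-0.072,-0.233,0],[-0.144,-0.466,0],[-0.144,-0.466,0],[-0.144,-0.466,0],[-0.144,-0.466,0]],"turn":[[0,0,0],[0,0,0],[0,0,0],[0,0,0],[0,0,0]],"grip":[0.2,0.2,0.2,0.2,0.2]}'|sed -n 2,3p
python3 -m creep '{"translation":[[-0.144,-0.466,0],[-0.144,-0.466,0],[-0.144,-0.466,0],[-0.072,-0.233,0],[0,0,0]],"turn":[[0,0,0],[0,0,0],[0,0,0],[0,0,0],[0,0,-0.023]],"grip":[0.2,0.2,0.2,0.2,0.2]}'|sed -n 2,3p
python3 -m creep '{"translation":[[0,0,0],[0,0,0]],"turn":[[0,0,0],[0,0,0]],"grip":[0.2,0.2]}'|sed -n 2,3p
python3 plan.py .4647 .104 .024 4.5
python3 -c "
from h import *
snap('wrist','pics/w8.png')"
```

```text
tool_pos: [0.5008, -0.0225, 0.1078]
tool_rot: [179.9, 0.2, 0.5]
tool_pos: [0.459, 0.1079, 0.1077]
tool_rot: [179.9, 0.2, 5.0]
tool_pos: [0.4611, 0.1051, 0.1084]
tool_rot: [179.9, 0.1, 4.5]
t 30.27 q7 -103.0 q1 11.0 shift(u) [0.046 0.015 1.055] turn(u) [0.001 0.    0.   ]
```

View pics/w8.png

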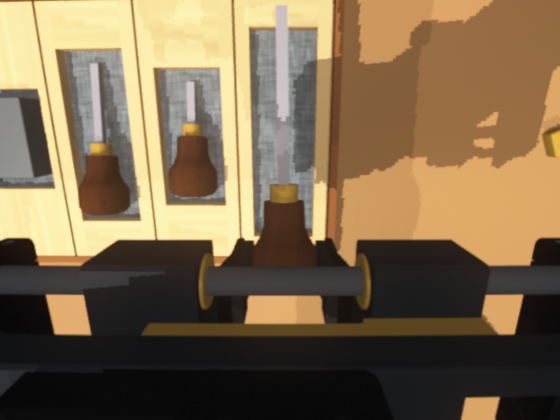

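The medium graver at (100,140) and the short one at (192,140) lie in their pockets. The long one points up column 283 over its own pocket. Lowering it.

```bash
python3 -m creep '{"translation":[[0.046,0.015,0.35],[0,0,0.35],[0,0,0.2],[0,0,0.1],[0,0,0.03]],"turn":[[0,0,0],[0,0,0],[0,0,0],[0,0,0],[0,0,0]],"grip":[0.2,0.2,0.2,0.2,0.2]}'
python3 -m creep '{"translation":[[0,0,0.02],[0,0,0],[0,0,0.01],[0,0,0]],"turn":[[0,0,0],[0,0,0],[0,0,0],[0,0,0]],"grip":[0.2,0.2,0.2,0.2]}'
python3 -m creep '{"translation":[[0,0,0.01],[0,0,0]],"turn":[[0,0,0],[0,0,0]],"grip":[0.2,0.2]}'
```

```text
time_s: 30.95
tool_pos: [0.4661, 0.1041, 0.0267]
tool_rot: [179.9, -0.0, 4.6]
force: [0.1, 0.3, -0.5]
grip_width: 0.0338
grasp_force: 28.0
time_s: 31.45
tool_pos: [0.466, 0.104, 0.0245]
tool_rot: [179.9, -0.0, 4.6]
force: [0.2, -0.6, -0.9]
grip_width: 0.0337
grasp_force: 28.0
time_s: 31.7
tool_pos: [0.4659, 0.104, 0.0236]
tool_rot: [179.9, -0.0, 4.6]
force: [0.2, -0.1, 0.4]
grip_width: 0.0337
grasp_force: 28.0
```

```bash
python3 -m creep '{"translation":[[0,0,0.01],[0,0,0]],"turn":[[0,0,0],[0,0,0]],"grip":[0.2,0.2]}'
python3 -m creep '{"translation":[[0,0,0],[0,0,0],[0,0,0],[0,0,-0.3],[0,0,-0.6]],"turn":[[0,0,0],[0,0,0],[0,0,0],[0,0,0],[0,0,0]],"grip":[0.55,0.55,0.55,0.55,0.55]}' 20
python3 -m creep '{"translation":[[0,0.6,-0.6],[0,0.6,-0.3],[0,0.6,0],[0,0.6,0],[0,0,0]],"turn":[[0,0,0],[0,0,0],[0,0,0],[0,0,0],[0,0,0]],"grip":[0.55,0.55,0.55,0.55,0.55]}'
python3 - <<'E'
from h import *
snap("side","pics/s9.png");snap("scene","pics/sc9.png")
im=cv2.imread("pics/s9.png")[245:395,135:295]; cv2.imwrite("pics/s9c.png",cv2.resize(im,None,fx=4,fy=4,interpolation=cv2.INTER_CUBIC))
P=world(load("side"));x=np.array([.9969,.0785]);y=np.array([-.0785,.9969])
for n,c in dict(short=(.516,.1805),med=(.5105,.2527),long=(.522,.1085),stone=(.505,.3245)).items():
    d=P[...,:2]-np.array(c);a=d@x;b=d@y;m=(abs(a)<.085)&(abs(b)<.028)&(P[...,2]>.026);q=np.c_[a[m],b[m],P[m][:,2]]
    print(n,q.mean(0).round(4),"x",np.percentile(q[:,0],[2,98]).round(4),"y",np.percentile(q[:,1],[2,98]).round(4),"zmax",np.percentile(q[:,2],97).round(4))
E
```

```text
time_s: 31.95
tool_pos: [0.466, 0.104, 0.0233]
tool_rot: [179.9, -0.0, 4.6]
force: [-1.9, -0.5, 5.2]
grip_width: 0.0339
grasp_force: 28.0
time_s: 32.58
tool_pos: [0.4639, 0.1037, 0.0937]
tool_rot: [179.9, 0.3, 4.6]
force: [-0.0, -0.3, 0.5]
grip_width: 0.0478
grasp_force: 0.0
time_s: 33.2
tool_pos: [0.4804, -0.0879, 0.163]
tool_rot: [179.8, 0.0, 4.2]
force: [0.2, 0.6, -0.9]
grip_width: 0.0479
grasp_force: 0.0
short [-0.0258  0.0039  0.0366] x [-0.0445  0.0047] y [-0.0129  0.017 ] zmax 0.0463
med [-0.0394  0.0034  0.0363] x [-0.0582 -0.0079] y [-0.0138  0.0168] zmax 0.0453
long [-0.0491  0.0043  0.0362] x [-0.0704 -0.0169] y [-0.0119  0.0167] zmax 0.0458
stone [-0.001  0.001  0.031] x [-0.0293  0.0286] y [-0.0198  0.0209] zmax 0.0346
```

View pics/s9c.png

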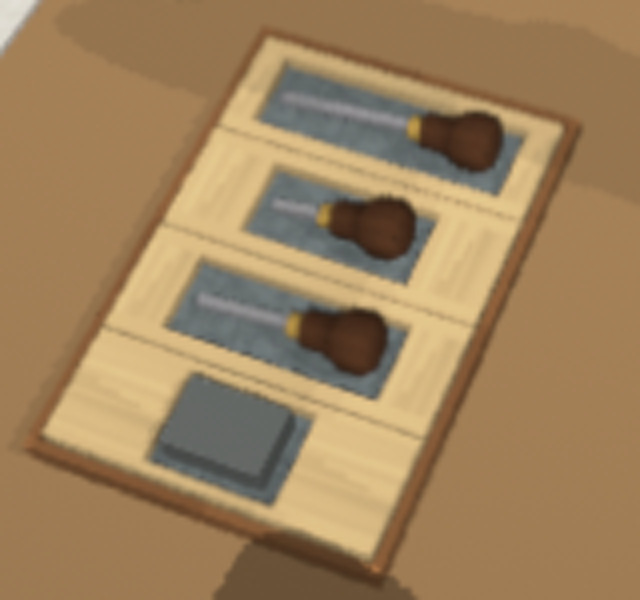

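View pics/sc9.png

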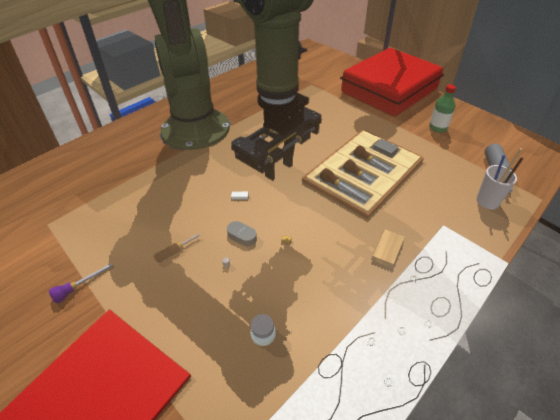

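The crop shows all four items flat and inside their own pockets. In the scene view the awl at (172,250) and the sanding block at (241,233) are where they started, and the arm is clear.

```bash
python3 -c "
from cell import env
print(env.sign_off())"
```

```text
the job is handed in; nothing more can be done
None
```

The three gravers and the stone lie flat in their matching pockets, the awl and sanding block stayed where they were, and I handed the job in at about 33 s; the sign-off returned no verdict.

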